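# Stand the flask up and weight it with its steel ring

## Robot

A 6-joint arm with a two-finger parallel gripper is mounted at the origin on the work surface; the furniture and walls round the work are solid. World frame = base frame: x ahead of the robot, y to its left, z up, the work surface at z = 0. Lengths are in m, angles in rad, forces in N, time in s.
With the tool pointing down it reaches from about 0.325 to 0.9 m from the base axis. Payload 6.1 kg.
Tool frame: the origin (TCP) lies midway between the tips of the shut fingers; the grasp point (between the pads) lies 19 mm behind it; z points along the fingers, y is the line along which they close (so a half turn about z gives the same grasp; the last joint's range is limited). The gripper opens to 85 mm and grips with 20 to 120 N. Pads are 22 mm wide; open, the fingers measure 114 mm over their backs; the gripper's body (76 mm by 85 mm) begins 54 mm behind the grasp point. The pads swing forward as they close: fully open they stand 13 mm farther back than shut.
Start: joints at [-1.295, 0.22, 1.526, -0, 1.395, -0.126], TCP at [0.244, -0.575, 0.231] pointing down, gripper open.
Joint ranges: [-2.98, 2.98], [-0.91, 2.08], [0.09, 2.57], [-1.24, 4.39], [0.2, 2.65], [-2.68, 2.68]. Speed limits (rad/s): [2.57, 2.57, 3.01, 3.14, 3.14, 3.14].

## Interface

Orientations are given as [roll, pitch, yaw] about the fixed x, y, z axes, in that order (R = Rz(yaw) Ry(pitch) Rx(roll)).
In Python, from plant import movep, move_l, set_joints, gripper_to, hold, inverse_kinematics, observe, get_image, get_calibration, Unreachable, job_done gives the robot as it stands. Calls block until the motion is done:
- movep(position, orientation): joint-space move of the TCP to a pose.
- move_l(position, feed=0.15, rotation=None, max_force=None): straight line of the TCP; rotation=None keeps the orientation; feed is the mean speed in m/s. With max_force (N) it stops when the force on the tool has changed by that much, and returns True; else False.
- set_joints(angles): joint-space move.
- gripper_to(opening, f_grip=None): finger opening in m; f_grip is the grip in N (None keeps the last); returns when the fingers have stopped.
- hold(seconds).
- inverse_kinematics(position, orientation): joint angles nearest the present ones, or None.
- observe(): the state.
- get_image(name): name is "side" or "top"; returns (picture, depth): 420x560x3 uint8, red, green, blue; 420x560 float32, m along the optical axis (not along the pixel's ray), 0 where there is no reading.
- get_calibration(name): a dict with "intrinsics" (3x3 intrinsics, pixels), "world_from_camera" (4x4, takes a point from camera to world coordinates). Camera axes: x right, y down, z forward; pixel columns grow to the right and rows downward; lengths in m; the calibration is good to about 2 mm. A picture is of the moment at which its call begins. get_calibration takes no time and is no camera call.
A pose or a line that the arm cannot do raises Unreachable and nothing moves.
- job_done(): hands the job in; it is judged then, once.
The state is a dict: "time_s": time; "q": joint angles; "joint_velocities": joint speeds; "joint_torque": joint torques, N m; "eef_pos": TCP position; "tcp_rot": TCP orientation; "ft_force": force on the tool from outside, world axes, zero at the start; "torque": the same for the moment, N m; "opening": finger opening in m; "grasp_force": force on a finger pad.
Only numpy, scipy, OpenCV 4.12 (cv2) and the standard library are available. Lean on these libraries where they do the work, as an engineer would, in place of code of your own. Each camera call takes 0.05 s, during which the arm holds its last target. There are 200 camera calls.

## Task

The capped conical flask has been knocked over. First stand it upright on the bench and let go of it; then lift the steel ring weight up and off its peg on the sloping draining rack and lower it over the flask's cap until it sits level all round on the flask's shoulder, so that the flask cannot tip again. Leave the two cork rings hanging on their pegs and the other things on the bench where they stand.

Things in the scene. Friction and masses are not known exactly. Their poses are not given: they have to be found in the camera images.
- flask: Closed conical (Erlenmeyer) glass flask, 108 mm high, 130 g, lying on its side at the start. Origin: centre of its base; z: axis, base to cap. Base 68 mm wide; cone from 68 mm wide at height 6 to 32 mm at height 80; blue cap 35 mm wide from 84 to 108. Lying, its axis slopes 9 degrees down toward the cap. Let go within 20 degrees of upright with its base edge on the bench, it settles upright.
- cap (a point): Point on the flask's axis in the middle of the straight screw cap, 96 mm from the base; axes as the flask's. The place to grip it (35 mm across). While the flask lies, this point is 19 mm above the bench.
- ring: Steel ring weight: 64 mm outside, 43 mm hole, 18 mm thick, 250 g. It hangs round one of the three pegs, flat on the panel. Origin: centre of its face against the panel; z: the ring's axis, away from the panel. Grip it across its outside. Its hole clears the flask's cap by 4 mm all round; on the standing flask it rests on the cone, lower face 57 mm above the flask's base.
- ring_mid (a point): Centre of the ring, in the middle of its hole and thickness (9 mm from either face); axes as the ring's.
- rack: Fixed draining rack: white panel 340 mm wide (along y), 150 mm long, sloping 35 degrees from level, low edge (50 mm up) toward its -x (the robot), over a drip trough; 140 mm high at the back. Origin: on the bench under the panel's middle; z up. Three grey pegs 10 mm thick, 115 mm apart along y, stand square to the panel (leaning 35 degrees from vertical toward -x) and reach 42 mm out of it.
- peg0 (a point): Foot of the peg at the rack's -y end, on the panel's face; axes as the rack's (not the peg's).
- peg1 (a point): Foot of the middle peg, likewise.
- peg2 (a point): Foot of the peg at the rack's +y end, likewise.
- cork0: Cork flask-support ring, 80 mm outside, 43 mm hole, 28 mm thick, hanging on another peg. Origin: centre of its face against the panel. To be left alone.
- cork1: The other cork ring, the same, on the remaining peg. To be left alone.
- bottle: White plastic reagent bottle with a screw cap, 54 mm wide, 100 mm high, standing near the robot. Origin: centre of its base, z up. In the way only.
- carton: Small brown cardboard box, 65 x 90 x 55 mm high, on the bench behind the flask. Origin: centre of its underside. To be left alone.
- bench_timer: Flat grey bench timer, 58 x 64 x 17 mm, on the bench in front of the rack. Origin: centre of its underside. To be left alone.
Mind the look-alikes: they are no part of the job. Leave any orange or pink look-alike of the flask alone.

How it is judged:
On the way, in this order (a step that is already met when the one before it is completed fails the run):
1. the flask stands upright on the bench, released, while the steel ring still hangs on its peg (angle between flask's own z axis and vertical below 0.06 rad and height (world z) of flask below 0.004 m and linear speed of flask below 0.02 m/s and contact force between the fingers and flask below 0.05 N and distance of ring from where it was at the start of the episode below 0.03 m), for 0.3 s.
2. the steel ring is lifted clear of the rack (distance of ring from where it was at the start of the episode above 0.06 m and contact force between ring and rack below 0.02 N and height (world z) of ring_mid above 0.1 m), for 0.1 s.
At the end, for the whole second after the job is handed in: The flask stands upright on the bench (within 0.06 rad) with the steel ring level on its cone (within 0.12 rad), ring centre within 6 mm of the axis and 61 to 71 mm above the base, both at rest; cork rings within 25 mm, carton and timer within 30 mm of their starts (angle between flask's own z axis and vertical below 0.06 rad and height (world z) of flask below 0.004 m and z of ring_mid in the frame of flask between 0.061 and 0.071 m and x of ring_mid in the frame of flask between -0.006 and 0.006 m and y of ring_mid in the frame of flask between -0.006 and 0.006 m and angle between the z axis of ring and the z axis of flask, either way round below 0.12 rad and linear speed of each of flask, ring below 0.02 m/s and distance of each of cork0, cork1 from where it was at the start of the episode below 0.025 m and distance of each of carton, bench_timer from where it was at the start of the episode below 0.03 m); the robot touches nothing.
It fails at once if a cork ring is moved more than 25 mm (distance of any of cork0, cork1 from where it was at the start of the episode above 0.025 m).
It fails at once if the carton or the timer is moved more than 30 mm (distance of any of carton, bench_timer from where it was at the start of the episode above 0.03 m).
It also fails if it takes over 59 s, if anything falls off the work surface, if the arm or the gripper's body presses on something with over 40 N, if the wrist force passes 120 N, or if a joint passes its speed limit or range.

## Working session

There is one attempt and no reset: what is moved stays moved. The work goes in short steps, each a Python script; the robot and the scene stay as the last script left them, time stands still between calls to the robot, and variables do not carry over. Pictures are saved under pics/ and viewed, at most 10 in all, crops included, and the job is handed in when it is done.

```bash
mkdir -p pics; ls
cat > h.py <<'E'
import numpy as np, cv2
from plant import *
def snap(name,tag):
    im,d=get_image(name); cv2.imwrite(f'pics/{tag}.png',im[:,:,::-1]); np.save(f'pics/{tag}.npy',d); return im,d
def world(name,d):
    c=get_calibration(name);K=np.array(c['intrinsics']);T=np.array(c['world_from_camera'])
    v,u=np.mgrid[:d.shape[0],:d.shape[1]]
    P=np.stack([(u-K[0,2])/K[0,0]*d,(v-K[1,2])/K[1,1]*d,d],-1)
    return P@T[:3,:3].T+T[:3,3]
E
python3 - <<'E'
from h import *
for n in('top','side'):
    snap(n,n+'0'); c=get_calibration(n); print(n,np.round(c['intrinsics'],1).tolist(),np.round(c['world_from_camera'],3).tolist())
print(observe()['time_s'])
E
```

```text
pics
top [[411.8, 0.0, 273.0], [0.0, 411.8, 209.9], [0.0, 0.0, 1.0]] [[0.01, -0.996, 0.084, 0.348], [-1.0, -0.012, -0.023, 0.031], [0.024, -0.084, -0.996, 1.133], [0.0, 0.0, 0.0, 1.0]]
side [[509.7, 0.0, 276.7], [0.0, 509.7, 211.2], [0.0, 0.0, 1.0]] [[-0.626, 0.631, -0.458, 0.936], [0.78, 0.498, -0.38, 0.455], [-0.012, -0.595, -0.804, 1.038], [0.0, 0.0, 0.0, 1.0]]
0.1
```

View pics/top0.png

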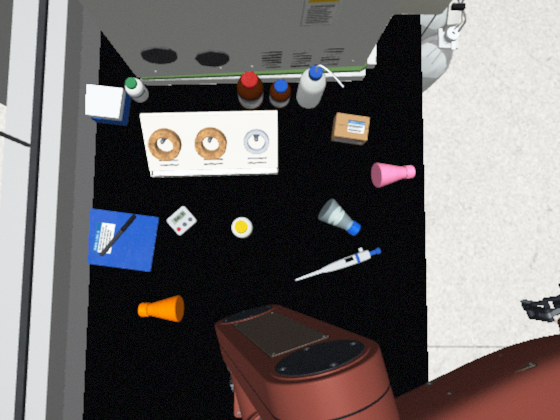

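View pics/side0.png

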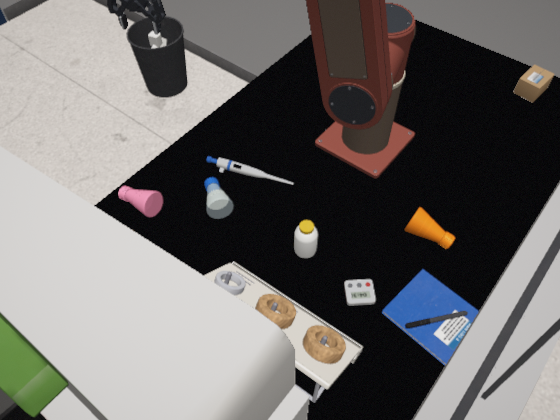

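The top view shows the flask with its base at about (330,212) and its blue cap at (353,227). The steel ring is on the right peg at (257,141), the corks are at (210,143) and (164,145), and the bottle is at (242,228). Next I'll get the depths.

Run:
```python
from h import *
im={};W={}
for n in('top','side'):
    im[n]=cv2.imread(f'pics/{n}0.png');W[n]=world(n,np.load(f'pics/{n}0.npy'))
def p(n,u,v): print(n,u,v,np.round(W[n][v,u],3))
for u,v in [(330,205),(335,213),(340,215),(353,227),(356,230),(242,228),(350,128),(247,141),(266,141),(257,152),(256,131),(257,140),(275,115),(275,172),(150,115),(155,173),(210,130),(164,130),(345,261),(299,278),(310,90),(280,95),(250,90),(250,75),(370,70),(300,40),(180,220)]: p('top',u,v)
for u,v in [(212,184),(218,205),(215,195),(306,227),(230,273),(222,285),(238,290),(240,280),(220,278),(100,260),(280,345)]: p('side',u,v)
# blue cap
for n,(u0,u1,v0,v1) in {'top':(340,365,215,240),'side':(200,225,175,200)}.items():
    hsv=cv2.cvtColor(im[n],cv2.COLOR_BGR2HSV); m=cv2.inRange(hsv,(100,150,60),(125,255,255)); k=np.zeros_like(m);k[v0:v1,u0:u1]=1
    v,u=np.nonzero(m*k); X=W[n][v,u]; print(n,len(u),u.mean(),v.mean(),np.round(np.median(X,0),3),X.min(0).round(3),X.max(0).round(3))
a=im['top'][120:255,225:400]; b=im['side'][160:230,180:300]; 
a=cv2.resize(a,None,fx=4,fy=4,interpolation=cv2.INTER_CUBIC); cv2.imwrite('pics/ca.png',a)
```

```text
top 330 205 [ 0.453 -0.144  0.062]
top 335 213 [ 0.433 -0.157  0.062]
top 340 215 [ 0.428 -0.172  0.055]
top 353 227 [ 0.398 -0.21   0.037]
top 356 230 [ 0.39  -0.219  0.033]
top 242 228 [0.389 0.083 0.102]
top 350 128 [ 0.662 -0.199  0.057]
top 247 141 [0.609 0.074 0.11 ]
top 266 141 [0.607 0.026 0.118]
top 257 152 [0.583 0.048 0.1  ]
top 256 131 [0.629 0.051 0.13 ]
top 257 140 [0.615 0.049 0.098]
top 275 115 [0.67  0.004 0.133]
top 275 172 [0.542 0.001 0.043]
top 150 115 [0.662 0.311 0.14 ]
top 155 173 [0.539 0.325 0.023]
top 210 130 [0.626 0.163 0.142]
top 164 130 [0.626 0.276 0.138]
top 345 261 [ 0.307 -0.19   0.025]
top 299 278 [ 0.259 -0.068  0.012]
top 310 90 [ 0.737 -0.083  0.13 ]
top 280 95 [ 0.739 -0.01   0.084]
top 250 90 [0.737 0.068 0.121]
top 250 75 [0.766 0.067 0.144]
top 370 70 [ 0.848 -0.269  0.002]
top 300 40 [ 0.817 -0.049  0.226]
top 180 220 [0.413 0.256 0.011]
side 212 184 [ 0.401 -0.201  0.038]
side 218 205 [ 0.447 -0.136  0.05 ]
side 215 195 [ 0.434 -0.156  0.06 ]
side 306 227 [0.397 0.092 0.102]
side 230 273 [0.605 0.055 0.143]
side 222 285 [0.629 0.053 0.126]
side 238 290 [0.615 0.083 0.118]
side 240 280 [0.588 0.063 0.098]
side 220 278 [0.618 0.038 0.122]
side 100 260 [0.845 0.152 0.607]
side 280 345 [0.797 0.341 0.588]
top 134 354.1194029850746 228.70149253731344 [ 0.392 -0.215  0.031] [ 0.377 -0.239 -0.006] [ 0.419 -0.193  0.04 ]
side 103 210.3398058252427 181.23300970873785 [ 0.393 -0.216  0.032] [ 0.358 -0.251 -0.005] [ 0.416 -0.196  0.042]
```

View pics/ca.png

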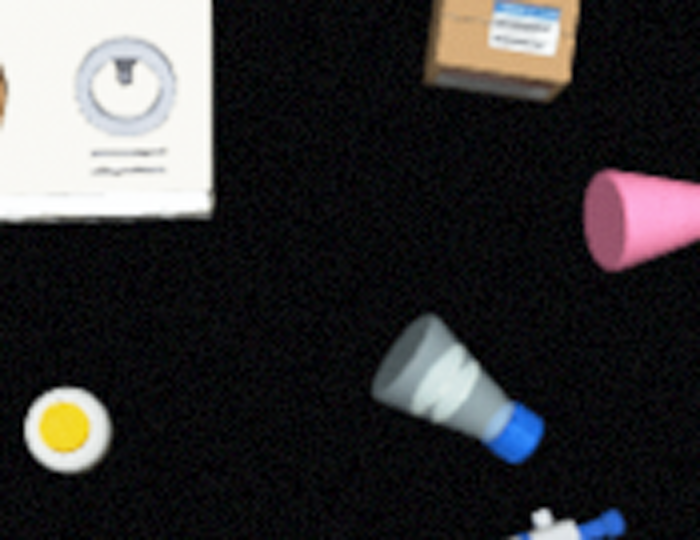

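```bash
cat > fit.py <<'E'
from h import *
from scipy.optimize import least_squares
W={n:world(n,np.load(f'pics/{n}0.npy')) for n in('top','side')}
# flask: distance to profile of revolution
prof=np.array([(0,0),(.034,0),(.034,.006),(.016,.080),(.016,.084),(.0175,.084),(.0175,.108),(0,.108)])
def sd(r,h):
    best=np.full(len(r),9.)
    for a,b in zip(prof[:-1],prof[1:]):
        t=np.clip(((r-a[0])*(b-a)[0]+(h-a[1])*(b-a)[1])/((b-a)@(b-a)),0,1)
        best=np.minimum(best,np.hypot(r-a[0]-t*(b-a)[0],h-a[1]-t*(b-a)[1]))
    return best
def fr(p,s=np.radians(9)):
    x,y,yaw=p; f=np.array([np.cos(yaw)*np.cos(s),np.sin(yaw)*np.cos(s),-np.sin(s)])
    return np.array([x,y,.034*np.cos(s)]),f
def res(p,X):
    o,f=fr(p); q=X-o; h=q@f; return sd(np.linalg.norm(q-np.outer(h,f),axis=1),h)
C=[]
for n in W:
    X=W[n].reshape(-1,3); X=X[(abs(X[:,0]-.43)<.075)&(abs(X[:,1]+.165)<.075)&(X[:,2]>.012)&(X[:,2]<.09)]; C.append(X)
for X in C+[np.vstack(C)]:
    r=least_squares(res,[.455,-.13,np.arctan2(-.78,-.62)],args=(X,),loss='soft_l1',f_scale=.003)
    o,f=fr(r.x); print('flask',len(X),r.x.round(4),'cap',(o+.096*f).round(4),'med',np.median(abs(r.fun)).round(4))
# panel
T=W['top'].reshape(-1,3); s=T[(T[:,0]>.56)&(T[:,0]<.66)&(T[:,1]>0.0)&(T[:,1]<.32)&(T[:,2]>.04)&(T[:,2]<.15)]
n=np.array([-np.sin(np.radians(35)),0,np.cos(np.radians(35))]); dd=s@n; c=np.median(dd[dd<np.median(dd)+.01])
for _ in range(5):
    m=abs(s@n-c)<.005; q=s[m]; c0=q.mean(0); n=np.linalg.svd(q-c0)[2][2]; n*=np.sign(n[2]); c=n@c0
print('panel n',n.round(4),'c',c.round(4),'tilt',np.degrees(np.arccos(n[2])).round(2),'yaw',np.degrees(np.arctan2(-n[1],-n[0])).round(2),m.sum())
ex=np.cross([0,1,0],n); ex/=np.linalg.norm(ex); ey=np.cross(n,ex)
for nm in W:
    X=W[nm].reshape(-1,3); hgt=X@n-c; k=(abs(X[:,0]-.61)<.06)&(abs(X[:,1]-.05)<.055)&(hgt>.012)&(hgt<.023); X=X[k];hgt=hgt[k]
    f=lambda p:np.maximum(np.maximum(np.hypot(X@ex-p[0],X@ey-p[1])-.032,.0215-np.hypot(X@ex-p[0],X@ey-p[1])),0)
    r=least_squares(f,[np.median(X@ex),np.median(X@ey)],loss='soft_l1',f_scale=.002)
    print('ring',nm,len(X),'h',np.median(hgt).round(4),'ext',(X@ex).min(),(X@ex).max(),(X@ey).min(),(X@ey).max(),'origin',(r.x[0]*ex+r.x[1]*ey+c*n).round(4), np.mean(f(r.x)))
print('ex',ex.round(4),'ey',ey.round(4))
E
python3 fit.py
python3 - <<'E'
# IK scan for flask: grip tilt t, placing tilt
from h import *
from scipy.spatial.transform import Rotation as R
print(observe()['tcp_rot'])
E
```

```text
flask 733 [ 0.4484 -0.1335 -2.143 ] cap [ 0.397  -0.2132  0.0186] med 0.0008
flask 760 [ 0.4465 -0.1331 -2.1491] cap [ 0.3946 -0.2125  0.0186] med 0.001
flask 1493 [ 0.4476 -0.1336 -2.1464] cap [ 0.396  -0.2131  0.0186] med 0.0011
panel n [-0.5755 -0.0232  0.8175] c -0.2757 tilt 35.16 yaw 2.3 3978
ring top 282 h 0.0173 ext 0.529560086972677 0.592458919380004 0.014777270593689313 0.07787867191326718 origin [0.6159 0.0526 0.0977] 4.2532094714482926e-05
ring side 335 h 0.0182 ext 0.5269416400631376 0.591792208484865 0.016125449472936447 0.07965314860617499 origin [0.6146 0.0537 0.0968] 0.00019704919701026157
ex [ 0.8177 -0.      0.5756] ey [-0.0133  0.9997  0.0189]
[-3.13985997e+00 -2.04725600e-04  4.01771085e-01]
```

```bash
cat > geo.py <<'E'
from h import *
from scipy.spatial.transform import Rotation as R
YAW=-2.1464; CAP=np.array([.396,-.2131,.0186])
d=np.array([np.cos(YAW),np.sin(YAW),0]); Z=np.array([0,0,1.])
def eul(M): return R.from_matrix(M).as_euler('xyz')
def frame(z,y): return np.column_stack([np.cross(y,z),y,z])
def grasp(t,sg):
    t=np.radians(t); return frame(-d*np.sin(t)-Z*np.cos(t), sg*np.cross(Z,d))
def upright(Rg,yaw,short=0):  # rotate flask axis (9 deg below d) up to vertical, then yaw
    ax=np.cross(d,Z)
    return R.from_rotvec([0,0,yaw]).as_matrix()@R.from_rotvec(ax*np.radians(99-short)).as_matrix()@Rg
E
python3 - <<'E'
from geo import *
for t in (0,20,30,40,50):
  for sg in(1,-1):
    Rg=grasp(t,sg); 
    a=[inverse_kinematics(CAP-off*Rg[:,2]+[0,0,h],eul(Rg)) is not None for off,h in((-.012,0.),(-.012,.05),(-.012,.2))]
    ok=[]
    for x,y in((.45,-.13),(.5,-.1),(.5,-.05),(.55,-.15),(.45,-.2)):
      for yaw in np.radians(range(0,360,20)):
        Ru=upright(Rg,yaw); p=np.array([x,y,.098])+.012*Ru[:,2]
        q=inverse_kinematics(p,eul(Ru)); q2=inverse_kinematics(p+[0,0,.12],eul(Ru))
        if q is not None and q2 is not None: ok.append((x,y,round(np.degrees(np.arctan2(Ru[1,2],Ru[0,2])))))
    print(t,sg,a,len(ok),ok[::4])
E
```

```text
0 1 [True, True, True] 54 [(0.45, -0.13, -123), (0.45, -0.13, 57), (0.45, -0.13, 137), (0.5, -0.1, -43), (0.5, -0.1, 77), (0.5, -0.1, -143), (0.5, -0.05, 37), (0.5, -0.05, 117), (0.55, -0.15, -63), (0.55, -0.15, 17), (0.55, -0.15, 97), (0.45, -0.2, -63), (0.45, -0.2, 77), (0.45, -0.2, -163)]
0 -1 [False, False, False] 54 [(0.45, -0.13, -123), (0.45, -0.13, 57), (0.45, -0.13, 137), (0.5, -0.1, -43), (0.5, -0.1, 77), (0.5, -0.1, -143), (0.5, -0.05, 37), (0.5, -0.05, 117), (0.55, -0.15, -63), (0.55, -0.15, 17), (0.55, -0.15, 97), (0.45, -0.2, -63), (0.45, -0.2, 77), (0.45, -0.2, -163)]
20 1 [True, True, True] 64 [(0.45, -0.13, -123), (0.45, -0.13, 77), (0.45, -0.13, 157), (0.5, -0.1, -123), (0.5, -0.1, 37), (0.5, -0.1, 117), (0.5, -0.1, -163), (0.5, -0.05, 37), (0.5, -0.05, 117), (0.5, -0.05, -163), (0.55, -0.15, -43), (0.55, -0.15, 77), (0.55, -0.15, 177), (0.45, -0.2, -103), (0.45, -0.2, 77), (0.45, -0.2, 157)]
20 -1 [True, True, False] 64 [(0.45, -0.13, -123), (0.45, -0.13, 77), (0.45, -0.13, 157), (0.5, -0.1, -123), (0.5, -0.1, 37), (0.5, -0.1, 117), (0.5, -0.1, -163), (0.5, -0.05, 
[... 1594 characters left out ...]
rue, True] 65 [(0.45, -0.13, -123), (0.45, -0.13, 57), (0.45, -0.13, 137), (0.45, -0.13, -143), (0.5, -0.1, -63), (0.5, -0.1, 117), (0.5, -0.1, -163), (0.5, -0.05, -83), (0.5, -0.05, 97), (0.5, -0.05, 177), (0.55, -0.15, -103), (0.55, -0.15, 77), (0.55, -0.15, 157), (0.45, -0.2, -123), (0.45, -0.2, 57), (0.45, -0.2, 137), (0.45, -0.2, -143)]
50 -1 [True, True, True] 66 [(0.45, -0.13, -123), (0.45, -0.13, 57), (0.45, -0.13, 137), (0.45, -0.13, -143), (0.5, -0.1, 37), (0.5, -0.1, 117), (0.5, -0.1, -163), (0.5, -0.05, 17), (0.5, -0.05, 97), (0.5, -0.05, 177), (0.55, -0.15, -103), (0.55, -0.15, 57), (0.55, -0.15, 137), (0.55, -0.15, -143), (0.45, -0.2, 37), (0.45, -0.2, 117), (0.45, -0.2, -163)]
```

Run:
```python
from geo import *
print(np.round(observe()['q'],2))
for sg in(1,-1):
  Rg=grasp(35,sg); g=CAP+.0132*Rg[:,2]
  print('grasp',sg,[np.round(inverse_kinematics(g+[0,0,h],eul(Rg)),2).tolist() for h in(0,.12)])
  for x,y in((.48,-.13),):
    for yaw in np.radians(range(0,360,15)):
      Ru=upright(Rg,yaw); p=np.array([x,y,.098])+.0132*Ru[:,2]
      q=inverse_kinematics(p,eul(Ru))
      if q is not None: print(sg,round(np.degrees(yaw)),'az',round(np.degrees(np.arctan2(Ru[1,2],Ru[0,2]))),np.round(q,2).tolist())
```

```text
[-1.3   0.22  1.53 -0.    1.39 -0.13]
grasp 1 [[-1.06, 0.28, 2.07, 0.58, 1.17, -0.82], [-1.06, 0.04, 2.05, 0.54, 1.39, -0.68]]
1 0 az -123 [0.05, 0.68, 1.6, -0.82, 1.69, 0.9]
1 15 az -108 [0.11, 0.57, 1.76, -0.96, 1.53, 0.86]
1 30 az -93 [0.16, 0.46, 1.94, -1.11, 1.37, 0.83]
1 75 az -48 [0.02, 0.06, 2.49, 4.37, 0.81, 0.94]
1 135 az 12 [-1.06, 0.0, 2.55, 1.55, 1.03, 2.24]
1 150 az 27 [-1.09, 0.16, 2.38, 1.3, 1.2, 2.23]
1 165 az 42 [-1.07, 0.29, 2.19, 1.11, 1.35, 2.22]
1 180 az 57 [-1.02, 0.42, 2.01, 0.95, 1.49, 2.21]
1 195 az 72 [-0.94, 0.53, 1.83, 0.82, 1.63, 2.18]
1 210 az 87 [-0.86, 0.64, 1.66, 0.69, 1.77, 2.13]
1 225 az 102 [-0.77, 0.73, 1.5, 0.56, 1.89, 2.05]
1 240 az 117 [-0.67, 0.81, 1.37, 0.42, 2.01, 1.95]
1 255 az 132 [-0.58, 0.88, 1.26, 0.27, 2.1, 1.83]
1 270 az 147 [-0.48, 0.92, 1.18, 0.1, 2.15, 1.67]
1 285 az 162 [-0.38, 0.94, 1.15, -0.08, 2.17, 1.5]
1 300 az 177 [-0.29, 0.93, 1.17, -0.25, 2.14, 1.33]
1 315 az -168 [-0.19, 0.89, 1.22, -0.41, 2.07, 1.18]
1 330 az -153 [-0.11, 0.84, 1.32, -0.56, 1.96, 1.06]
1 345 az -138 [-0.02, 0.76, 1.45, -0.69, 1.84, 0.96]
grasp -1 [[-1.0
[... 368 characters left out ...]
.2, -0.91]
-1 165 az 42 [-1.07, 0.29, 2.19, 1.11, 1.35, -0.92]
-1 180 az 57 [-1.02, 0.42, 2.01, 0.95, 1.49, -0.93]
-1 195 az 72 [-0.94, 0.53, 1.83, 0.82, 1.63, -0.97]
-1 210 az 87 [-0.86, 0.64, 1.66, 0.69, 1.77, -1.01]
-1 225 az 102 [-0.77, 0.73, 1.5, 0.56, 1.89, -1.09]
-1 240 az 117 [-0.67, 0.81, 1.37, 0.42, 2.01, -1.19]
-1 255 az 132 [-0.58, 0.88, 1.26, 0.27, 2.1, -1.32]
-1 270 az 147 [-0.48, 0.92, 1.18, 0.1, 2.15, -1.47]
-1 285 az 162 [-0.38, 0.94, 1.15, -0.08, 2.17, -1.64]
-1 300 az 177 [-0.29, 0.93, 1.17, -0.25, 2.14, -1.81]
-1 315 az -168 [-0.19, 0.89, 1.22, -0.41, 2.07, -1.96]
-1 330 az -153 [-0.11, 0.84, 1.32, -0.56, 1.96, -2.08]
-1 345 az -138 [-0.02, 0.76, 1.45, -0.69, 1.84, -2.18]
```

Run:
```python
from geo import *
Rg=grasp(35,1); g=CAP+.0132*Rg[:,2]
movep(g-.1*Rg[:,2],eul(Rg)); gripper_to(.065)
print(move_l(g,feed=.1,max_force=8)); print(np.round(observe()['eef_pos']-g,4))
gripper_to(0.02,f_grip=60); o=observe(); print(o['opening'],o['grasp_force'],np.round(o['ft_force'],2))
print(move_l(g+[0,0,.2],feed=.2)); o=observe(); print(o['time_s'],o['opening'],o['grasp_force'])
Ru=upright(Rg,np.radians(195)); p=np.array([.48,-.13,.097])+.0132*Ru[:,2]
movep(p+[0,0,.1],eul(Ru)); print(observe()['time_s'],observe()['opening'])
for n in('side','top'): im,dd=snap(n,n+'1')
a=cv2.imread('pics/side1.png')[60:280,100:360]; cv2.imwrite('pics/s1c.png',cv2.resize(a,None,fx=2.6,fy=2.6))
```

```text
False
[ 0.0003 -0.0007  0.0004]
0.03306104613150754 59.26191532518715 [-2.1  -0.89  4.02]
False
4.4917 0.03328606157487299 59.60447374731302
6.95 0.03285297267123015
```

View pics/s1c.png

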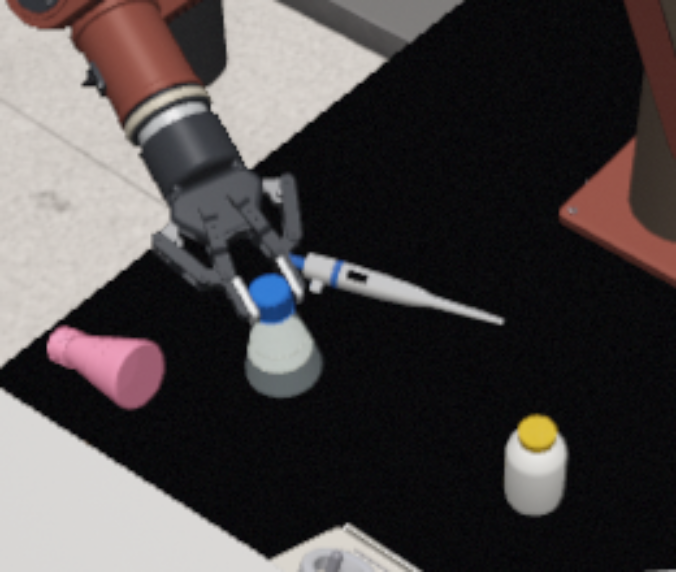

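The crop shows the flask held upright by its cap at about (270,300), well clear of the other objects. Next I lower it and let go.

```bash
cat > fit2.py <<'E'
from fit import sd
from h import *
from scipy.optimize import least_squares
def up(tags):
    for n,t in tags:
        X=world(n,np.load(f'pics/{t}.npy')).reshape(-1,3); X=X[(abs(X[:,0]-.48)<.06)&(abs(X[:,1]+.13)<.06)&(X[:,2]>.01)&(X[:,2]<.115)]
        def f(p):
            a=np.array([p[2],p[3],1]);a/=np.linalg.norm(a);q=X-[p[0],p[1],0];h=q@a;return sd(np.linalg.norm(q-np.outer(h,a),axis=1),h)
        r=least_squares(f,[.48,-.13,0,0],loss='soft_l1',f_scale=.003); print('up',n,len(X),r.x.round(4),np.median(r.fun).round(4),'ztop',np.percentile(X[:,2],99).round(4))
E
sed -i 's/^C=\[\]/if __name__!="__main__": W={}\nC=[]/' fit.py
python3 - <<'E'
s=open('fit.py').read(); i=s.index('if __name__'); body=s[i:].split('\n',1)[1]
open('fit.py','w').write(s[:i]+'if __name__=="__main__":\n'+'\n'.join('    '+l for l in body.split('\n')))
E
python3 - <<'E'
from geo import *
Rg=grasp(35,1);Ru=upright(Rg,np.radians(195)); p=np.array([.48,-.13,.097])+.0132*Ru[:,2]
move_l(p+[0,0,.015],feed=.1)
print(move_l(p-[0,0,.006],feed=.02,max_force=4)); o=observe(); print(np.round(o['eef_pos']-p,4),np.round(o['ft_force'],2))
gripper_to(.075); hold(.3)
move_l(np.array(observe()['eef_pos'])-.12*Ru[:,2],feed=.15)
print(observe()['time_s'])
movep([.40,-.05,.3],[np.pi,0,observe()['tcp_rot'][2]*0]) if inverse_kinematics([.40,-.05,.3],[np.pi,0,0]) is not None else print('noik')
print(observe()['time_s'],np.round(observe()['q'],2))
for n in('side','top'): snap(n,n+'2')
from fit2 import up
up([('side','side2'),('top','top2')])
E
```

```text
True
[-0.      0.0001 -0.0012] [-0.08 -1.7   4.75]
10.5667
11.6083 [-0.32 -0.38  1.96  0.    1.56  1.25]
up side 782 [ 0.4788 -0.1285  0.0025  0.0062] 0.0009 ztop 0.1113
  return _methods._mean(a, axis=axis, dtype=dtype,
  ret = ret.dtype.type(ret / rcount)
Traceback (most recent call last):
  File "fit2.py", line 9, in up
    r=least_squares(f,[.48,-.13,0,0],loss='soft_l1',f_scale=.003); print('up',n,len(X),r.x.round(4),np.median(r.fun).round(4),'ztop',np.percentile(X[:,2],99).round(4))
                                                                                                                                     ~~~~~~~~~~~~~^^^^^^^^^^^
IndexError: index -1 is out of bounds for axis 0 with size 0
```

View pics/side2.png

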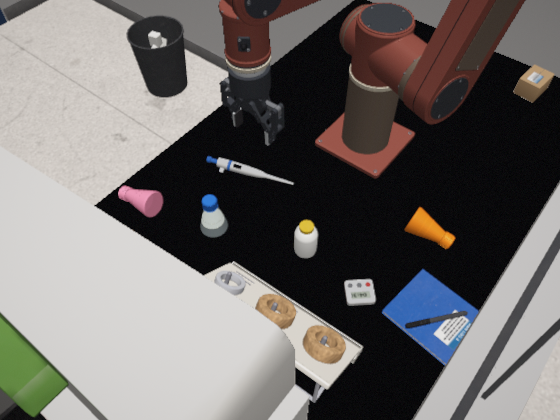

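The side view shows the flask standing at about (212,215), with the ring still on its peg at (230,283). The corks, carton and timer haven't moved. Next is the ring.

```bash
cat >> geo.py <<'E'
N=np.array([-.5755,-.0232,.8175]); EX=np.array([.8177,0,.5756]); EY=np.cross(N,EX); RO=np.array([.6152,.0531,.0973])
E
python3 - <<'E'
from geo import *
q0=np.array(observe()['q']); best=None
for sg in(1,-1):
    Rr=frame(-N,sg*EY); q=inverse_kinematics(RO+.13*N,eul(Rr)); q2=inverse_kinematics(RO-.002*N,eul(Rr)); Rd=frame(-Z,sg*np.array([-.0133,1,0])/np.hypot(.0133,1))
    q3=inverse_kinematics([.48,-.13,.25],eul(Rd)); q4=inverse_kinematics([.48,-.13,.055],eul(Rd))
    print(sg,*[None if k is None else np.round(k,2).tolist() for k in(q,q2,q3,q4)])
E
```

```text
1 [-0.1, -0.42, 2.28, 0.14, 0.67, -1.76] [-0.08, -0.0, 2.18, 0.19, 0.36, -1.82] [-0.42, -0.1, 1.83, -0.0, 1.42, -2.01] [-0.42, 0.12, 2.0, -0.0, 1.02, -2.01]
-1 [-0.1, -0.42, 2.28, 0.14, 0.67, 1.38] [-0.08, -0.0, 2.18, 0.19, 0.36, 1.32] [-0.42, -0.1, 1.83, -0.0, 1.42, 1.13] [-0.42, 0.12, 2.0, -0.0, 1.02, 1.13]
```

Run:
```python
from geo import *
from fit2 import up
Rr=frame(-N,-EY)
gripper_to(.085); movep(RO+.13*N,eul(Rr))
snap('top','top3'); snap('side','side3')
try: up([('side','side3'),('top','top3')])
except Exception as e: print(e)
print(move_l(RO+.03*N,feed=.15,max_force=8), move_l(RO-.002*N,feed=.04,max_force=6))
o=observe(); print(o['time_s'],(np.array(o['eef_pos'])-RO)@np.c_[EX,EY,N])
gripper_to(.05,f_grip=50); o=observe(); print(o['opening'],o['grasp_force'],np.round(o['ft_force'],2))
snap('side','side4'); cv2.imwrite('pics/s4c.png',cv2.resize(cv2.imread('pics/side4.png')[200:400,140:400],None,fx=3,fy=3))
```

```text
up side 768 [ 0.4789 -0.1282 -0.0009  0.0013] 0.0009 ztop 0.1116
up top 464 [ 0.4815 -0.1285 -0.0042  0.0014] 0.0005 ztop 0.1115
False False
14.7 [ 3.72753780e-05  8.60601205e-06 -2.00022057e-03]
0.06279829384438773 49.91820266470313 [-12.33  -1.68  12.75]
```

View pics/s4c.png

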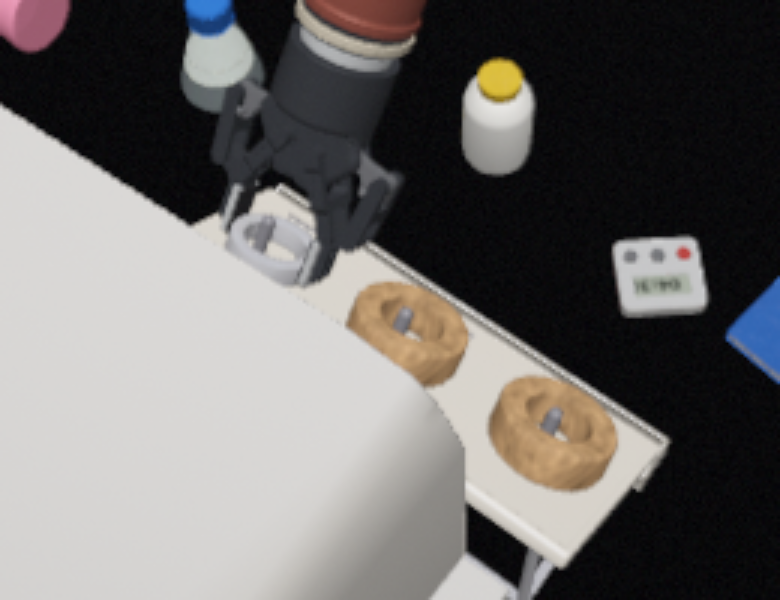

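The crop shows the ring gripped across its outside at about (270,245), with the peg inside it and the corks untouched. Next I lift it off and check it in the gripper.

Run:
```python
from geo import *
p=RO-.002*N; P=lambda:np.round(observe()['ft_force'],1)
move_l(p+.003*N,feed=.02); print(P())
p=p+.003*N+.007*EX; move_l(p,feed=.03); print(P())
p=p+.065*N; print(move_l(p,feed=.08,max_force=25)); print(P(),observe()['opening'])
move_l(p+[0,0,.08],feed=.15)
yv=np.array([-.0133,1,0])/np.hypot(.0133,1); Rd=frame(-Z,-yv)
movep([.48,-.129,.24],eul(Rd)); hold(.2)
o=observe(); print(o['time_s'],o['opening'],o['eef_pos'],P())
for n in('side','top'):
    snap(n,n+'5'); X=world(n,np.load(f'pics/{n}5.npy')); print(n)
    x=X.reshape(-1,3); t=np.array(o['eef_pos']); 
    k=(abs(x[:,0]-t[0])<.045)&(abs(x[:,1]-t[1])<.045)&(x[:,2]>.225)&(x[:,2]<.275); print(k.sum(),x[k].min(0).round(4),x[k].max(0).round(4))
cv2.imwrite('pics/s5c.png',cv2.resize(cv2.imread('pics/side5.png')[80:260,130:330],None,fx=3.3,fy=3.3,interpolation=cv2.INTER_CUBIC))
```

```text
[0.6 0.2 0.8]
[-0.8  0.4 -3.4]
False
[-0.6 -0.2 -2.2] 0.06297810259339981
18.475 0.06233496672730372 [ 0.4798603  -0.12762272  0.23943136] [ 1.   0.2 -2.6]
side
460 [ 0.4481 -0.1716  0.2417] [ 0.5112 -0.0828  0.275 ]
top
91 [ 0.4475 -0.1469  0.2436] [ 0.4622 -0.1082  0.2626]
```

View pics/s5c.png

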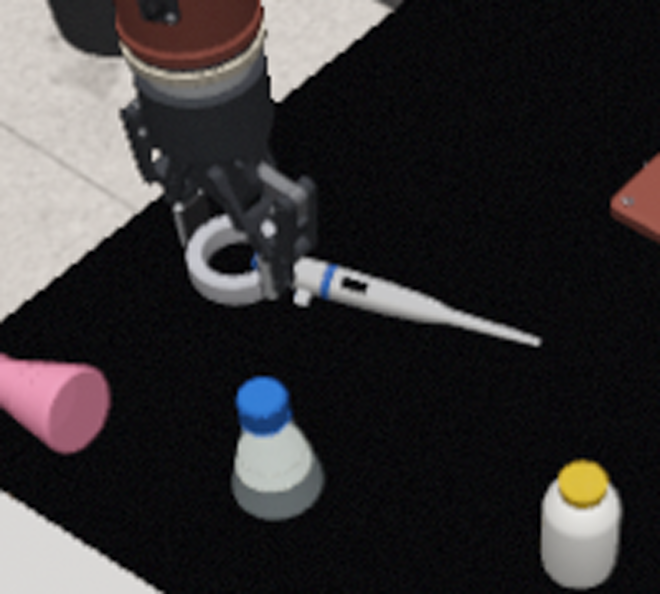

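The crop shows the ring level in the gripper at about (235,265), above the standing flask at (265,450). I'll descend with force guards.

Run:
```python
from geo import *
T=np.array([.4803,-.1290,.118]); move_l(T,feed=.1); hold(.3); e=np.array(observe()['eef_pos']); print(np.round(e,4))
x=world('side',np.load('pics/side5.npy')).reshape(-1,3); k=(abs(x[:,0]-.48)<.034)&(abs(x[:,1]+.128)<.02)&(x[:,2]>.255)&(x[:,2]<.264)&(np.hypot(x[:,0]-.48,x[:,1]+.128)>.023); q=x[k]
A=np.c_[q[:,:2]-[.48,-.128],np.ones(len(q))]; print('face',len(q),np.linalg.lstsq(A,q[:,2],rcond=None)[0].round(4))
cor=np.r_[(T-e)[:2],0]; cor=np.clip(cor,-.002,.002)
T2=T+cor; move_l(T2,feed=.05); hold(.2); print(np.round(observe()['eef_pos'],4))
r=move_l([T2[0],T2[1],.062],feed=.04,max_force=5); o=observe(); print(r,o['time_s'],np.round(o['eef_pos'],4),np.round(o['ft_force'],1))
if not r:
    r=move_l([T2[0],T2[1],.052],feed=.02,max_force=4); o=observe(); print(r,o['time_s'],np.round(o['eef_pos'],4),np.round(o['ft_force'],1))
snap('side','side6'); cv2.imwrite('pics/s6c.png',cv2.resize(cv2.imread('pics/side6.png')[120:270,130:310],None,fx=4,fy=4,interpolation=cv2.INTER_CUBIC))
```

```text
[ 0.4805 -0.1291  0.1183]
face 82 [-0.0203 -0.0205  0.2586]
[ 0.4801 -0.1289  0.118 ]
False 22.2417 [ 0.4803 -0.129   0.0623] [-0.2 -0.5 -2.8]
True 22.6417 [ 0.4809 -0.1297  0.0552] [ 2.7 -1.3 -0.3]
```

View pics/s6c.png

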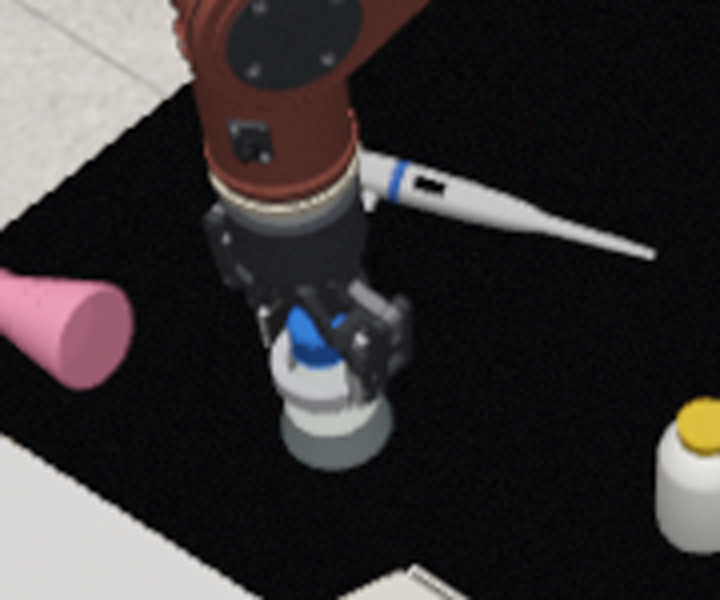

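The crop shows the ring round the neck below the cap, at about (320,375). Contact came at the expected height, so I release and check.

Run:
```python
from geo import *
gripper_to(.085); hold(.3)
e=np.array(observe()['eef_pos']); print(move_l(e+[0,0,.16],feed=.1,max_force=5)); 
q=list(observe()['q']); q[0]-=.7; set_joints(q); hold(.3)
for n in('side','top'):
    snap(n,n+'7'); x=world(n,np.load(f'pics/{n}7.npy')).reshape(-1,3); c=np.array([.4803,-.129])
    r=np.hypot(*(x[:,:2]-c).T); k=(r>.024)&(r<.032)&(x[:,2]>.067)&(x[:,2]<.085); Q=x[k]
    print(n,k.sum(),'face',np.linalg.lstsq(np.c_[Q[:,:2]-c,np.ones(len(Q))],Q[:,2],rcond=None)[0].round(4))
    Q=x[(r<.04)&(x[:,2]>.06)&(x[:,2]<.085)]; print('ring c',((Q.min(0)+Q.max(0))/2).round(4),np.ptp(Q,axis=0).round(4)); Q=x[(r<.03)&(x[:,2]>.104)&(x[:,2]<.12)]; print('cap c',((Q.min(0)+Q.max(0))/2).round(4))
print(observe()['time_s'])
cv2.imwrite('pics/s7c.png',np.hstack([cv2.resize(cv2.imread(f'pics/{n}7.png')[v:v+100,u:u+100],None,fx=4,fy=4,interpolation=cv2.INTER_CUBIC) for n,u,v in(('side',165,160),('top',275,150))]))
```

```text
False
side 163 face [-0.0144 -0.0288  0.0742]
ring c [ 0.4792 -0.126   0.0723] [0.0649 0.063  0.0245]
cap c [ 0.4788 -0.1274  0.1095]
top 192 face [ 0.0235 -0.0058  0.0744]
ring c [ 0.4811 -0.1273  0.0724] [0.0633 0.0615 0.0241]
cap c [ 0.4808 -0.1279  0.1086]
26.7833
```

View pics/s7c.png

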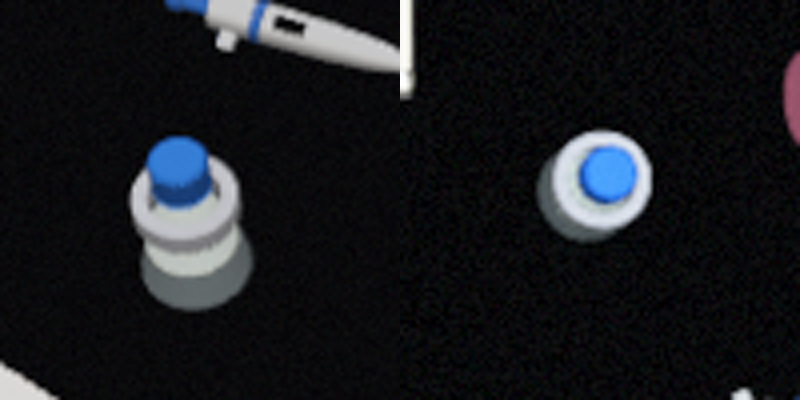

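Both crops show the ring level and centred on the upright flask: its face is at 74–75 mm (75 expected) and tilts less than 0.035 rad. I'm handing the job in.

```bash
python3 -c "
from plant import *
print(job_done())"
```

```text
the job is handed in; nothing more can be done
None
```

The flask stands upright with the steel ring level on its shoulder, the cork rings, carton and timer were not touched, and the job was handed in at about 27 s; no verdict was returned.

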